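# Put the tooling pins back in the graded rack

## Robot

A 6-joint arm with a two-finger parallel gripper is mounted at the origin on a cart in front of the work surface, level with it; the furniture and walls round the work are solid. World frame = base frame: x ahead of the robot, y to its left, z up, the work surface at z = 0. Lengths are in m, angles in rad, forces in N, time in s.
With the tool pointing down it reaches from about 0.375 to 0.975 m from the base axis. Payload 3.8 kg.
Tool frame: the origin (TCP) lies midway between the tips of the shut fingers; the grasp point (between the pads) lies 19 mm behind it; z points along the fingers, y is the line along which they close (so a half turn about z gives the same grasp; the last joint's range is limited). The gripper opens to 85 mm and grips with 20 to 120 N. Pads are 22 mm wide; open, the fingers measure 114 mm over their backs; the gripper's body (76 mm by 85 mm) begins 54 mm behind the grasp point. The pads swing forward as they close: fully open they stand 13 mm farther back than shut.
Start: joints at [1.232, 0.264, 1.604, -0, 1.274, -0.037], TCP at [0.201, 0.644, 0.231] pointing down, gripper open.
Joint ranges: [-2.63, 2.63], [-0.94, 2.18], [0.31, 2.57], [-1.31, 4.45], [0, 2.66], [-2.55, 2.55]. Speed limits (rad/s): [2.57, 2.57, 3.14, 3.14, 3.14, 3.14].

## Interface

Orientations are given as a rotation vector (axis times angle).
In Python, from workcell import bot gives the robot as it stands.
- The arm moves only by the tool step_arm, never from a script. Its argument "motion" is a list of rows, each a list of 5 numbers: the finger opening in cm, from 0 to 8.54, then the shift along the tool's x, y, z in cm, then the turn about the tool's z in degrees. In form: [[claw, dx, dy, dz, twist], ...]. A call has 1 to 20 rows; each row is the pose to reach, as a shift and turn from the pose commanded when the call began, along the tool's axes at that moment; what a row does not reach only later rows make up. A row lasts 1/10 s, in which the tool goes at most 50 mm and 8.59 degrees, less where a joint would pass 70% of its speed; a pose out of reach is approached as far as the arm can. A call with a gripper value outside its range is refused whole. The fingers move at their own pace and stop on an object; "force" is the grip in N (left out, the last holds). Time passes only in rows, so rows that repeat a pose let the fingers close. It gives the time, the measured TCP pose, the force, the opening and the grip force at its end, in the units of the state.
- bot.read_state(): the state, without advancing time (a new reading comes with each control period).
- bot.read_camera(name): name is "scene" or "top" or "wrist"; returns (picture, depth): 420x560x3 uint8, red, green, blue; 420x560 float32, m along the optical axis (not along the pixel's ray), 0 where there is no reading.
- bot.calibration(name): a dict with "mtx" (3x3 intrinsics, pixels), "origin" and "orientation" of the camera in the world; the wrist camera has in their place "T_tool_cam" (4x4, takes a point from camera to tool coordinates, whose origin is the TCP and whose axes are the flange's). Camera axes: x right, y up, looking along -z (the intrinsics and any distortion apply to the point x, -y, -z); pixel columns grow to the right and rows downward; lengths in m; the calibration is good to about 2 mm. A picture is of the moment at which its call begins: read the wrist's pose just before it. calibration takes no time and is no camera call.
- bot.finish_job(): hands the job in; it is judged then, once.
The state is a dict: "time": time; "q": joint angles; "joint_vel": joint speeds; "joint_torque": joint torques, N m; "tool_pos": TCP position; "tcp_rot": TCP orientation; "wrist_force": force on the tool from outside, world axes, zero at the start; "torque": the same for the moment, N m; "width": opening from 0.0 (shut) to 1.0 (fully open); "grip_force": force on a finger pad.
Only numpy, scipy, OpenCV 4.12 (cv2) and the standard library are available. Lean on these libraries where they do the work, as an engineer would, in place of code of your own. Each camera call takes 0.05 s, during which the arm holds its last target. There are 200 camera calls.

## Task

Put the two loose tooling pins from the wooden block away in the sloping blue rack, each in the hole made for its diameter (the smallest hole it goes into). The rack's plate is not always clamped in the middle of its foot, so feel for the holes; push each pin fully home past the sprung ball, until its collar lies flat on the plate, and let go. Leave the other things on the table where they are.

Things in the scene. Friction and masses are not known exactly. Their poses are not given: they have to be found in the camera images.
- pin_a: loose steel pin: round shank 15 mm thick, 42 mm long, last 3 mm tapering in by 1.5 mm all round; dark round collar 32 mm across, 6 mm thick; square head 15 x 15 mm, 42 mm tall, above it. Origin: on the axis at the collar's underside. z from shank to head; x, y square to the head's faces. About 0.12 kg. Starts upright in one of the block's two pockets, its collar on the block's top
- pin_b: loose steel pin: round shank 21 mm thick, 42 mm long, last 3 mm tapering in by 1.5 mm all round; dark round collar 32 mm across, 6 mm thick; square head 21 x 21 mm, 42 mm tall, above it. Origin: on the axis at the collar's underside. z from shank to head; x, y square to the head's faces. About 0.2 kg. Starts upright in one of the block's two pockets, its collar on the block's top
- block: fixed plain wooden block 70 x 140 x 60 mm (x, y, z) with two equal square pockets 26 mm wide, 34 mm either side of its middle along y, 52 mm deep. Origin: centre of its underside, z up
- rack: fixed foot of the storage rack, 112 x 268 mm, dark steel. Origin: centre of its underside, z up, y along the row of holes, x to the high side. On it is clamped a blue plate, 82 x 244 x 26 mm, whose face leans 35 degrees from level, facing up and to -x (the robot). The plate is clamped in slots and may sit anywhere up to 7 mm off the foot's middle, to +y or -y: find how far by touch or by eye
- spot_18 (a point): a point of the foot, on the line of the row: where the mouth of the middle (18 mm) hole is if the plate sits central (the plate's real shift along y is not reported). 88 mm above the table. Pins go in square to the plate's face, along (sin 35, 0, -cos 35 degrees) in the foot's axes. Each of the five through holes is 1.2 mm wider than its pin; the rim is flat metal
- spot_24 (a point): as spot_18 for the 24 mm hole, 92 mm to +y. In the wall of each hole, 16 mm below the face, a sprung ball stands 1.8 mm proud on the high side: a pin let go in the mouth slides down to it by its own weight and stops there; it must be pushed past (5 to 15 N) until its collar meets the face, and then stays
- spot_21 (a point): as spot_18, for the 21 mm hole, 46 mm to +y
- spot_15 (a point): as spot_18, for the 15 mm hole, 46 mm to -y
- spot_12 (a point): as spot_18, for the 12 mm hole, 92 mm to -y
- hex_nut: rusty hexagon nut, 35 x 30 x 16 mm, lying on the table; a bystander. Origin: centre of its underside
Things that resemble listed ones, but are neither listed nor needed, are in the scene too. What is shaped like the pin_b but green is not meant.

How it is judged:
By the outcome, as a careful person would: the job done as asked, in the order asked, and still so for the second after the job is handed in, with the robot touching nothing.
It also fails if it takes over 72 s, if anything falls off the work surface, if the arm or the gripper's body presses on something with over 40 N, if the wrist force passes 120 N, or if a joint passes its speed limit or range.

## Working session

There is one attempt and no reset: what is moved stays moved. The work goes in short steps, Python scripts to look and compute and a tool call to move; the robot and the scene stay as the last step left them, time stands still between calls to the robot, and variables do not carry over. Pictures are saved under pics/ and viewed, at most 10 in all, crops included, and the job is handed in when it is done.

Besides the shell and the picture viewer there is one more tool, called after "Request:" as name(argument=value, ...), one argument or row to a line, values as JSON. step_arm: Moves the arm, as the interface text tells. Its arguments: {"type":"object","properties":{"motion":{"type":"array","items":{"type":"array","items":{"type":"number"}}},"force":{"type":"number"}},"required":["motion"]}

```bash
mkdir -p pics; ls; cat > h.py <<'E'
import numpy as np, cv2
from scipy.spatial.transform import Rotation as R
from workcell import bot
def save(name,img): cv2.imwrite('pics/'+name,img[...,::-1])
def campose(c):
    o=np.array(c['orientation'],float)
    M=o if o.shape==(3,3) else (R.from_rotvec(o).as_matrix() if o.shape==(3,) else R.from_quat(o).as_matrix())
    T=np.eye(4);T[:3,:3]=M;T[:3,3]=c['origin'];return T
def tool(s):
    T=np.eye(4);T[:3,:3]=R.from_rotvec(s['tcp_rot']).as_matrix();T[:3,3]=s['tool_pos'];return T
def cloud(d,c,T):
    K=np.array(c['mtx']);h,w=d.shape;v,u=np.mgrid[:h,:w].astype(float)
    dist=c.get('distortion',c.get('dist'))
    p=cv2.undistortPoints(np.stack([u,v],-1).reshape(-1,1,2),K,None if dist is None else np.array(dist,float)).reshape(h,w,2)
    P=np.stack([p[...,0]*d,-p[...,1]*d,-d],-1)
    return P@T[:3,:3].T+T[:3,3]
E
python3 - <<'E'
from h import *
print(bot.read_state())
for n in('scene','top'):
    c=bot.calibration(n);print(n,c)
    im,d=bot.read_camera(n);save(n+'0.png',im);np.save(n+'0.npy',cloud(d,c,campose(c)));np.save(n+'im.npy',im)
print(bot.calibration('wrist'))
E
```

```text
pics
{'time': 0.0, 'q': array([ 1.23212033e+00,  2.64763393e-01,  1.60538134e+00, -1.00928648e-06,
        1.27368952e+00, -3.69398654e-02]), 'joint_vel': array([-4.84283961e-05,  6.62281959e-04,  6.74743918e-04, -1.00032634e-03,
        3.19786363e-04,  1.04035808e-03]), 'joint_torque': array([ 2.85833943e-03, -5.15092993e+01, -3.67326558e+01,  2.45033033e-05,
        1.29904298e-02,  1.51988502e-05]), 'tool_pos': array([0.20038004, 0.64380598, 0.22995116]), 'tcp_rot': array([-0.47210655, -3.10549261,  0.003459  ]), 'wrist_force': array([ 0.33775689, -0.05476891, -0.76726695]), 'torque': array([-0.00679897,  0.02301971, -0.04688427]), 'grip_force': 0.0, 'width': 0.999262325213192}
scene {'mtx': array([[419.71641378,   0.        , 277.35065002],
       [  0.        , 419.71641378, 206.8781896 ],
       [  0.        ,   0.        ,   1.        ]]), 'origin': array([-0.28624935, -0.84442087,  0.55438487]), 'orientation': array([ 1.00206368, -0.54010836, -0.91359732])}
top {'mtx': array([[465.0574191 ,   0.        , 280.95054224],
       [  0.        , 465.0574191 , 206.51281533],
       [  0.        ,   0.        ,   1.        ]]), 'origin': array([ 0.43362579, -0.34020227,  1.21661044]), 'orientation': array([ 0.07399232, -0.04809443, -1.54414569])}
{'mtx': array([[362.08076953,   0.        , 275.51136803],
       [  0.        , 362.08076953, 208.89973937],
       [  0.        ,   0.        ,   1.        ]]), 'T_tool_cam': array([[-6.88433639e-05,  9.64614738e-01,  2.63663427e-01,
         6.69250025e-02],
       [ 9.99999984e-01,  2.29477943e-05,  1.77148506e-04,
        -4.05915210e-04],
       [ 1.64829565e-04,  2.63663435e-01, -9.64614724e-01,
        -1.41725029e-01],
       [ 0.00000000e+00,  0.00000000e+00,  0.00000000e+00,
         1.00000000e+00]])}
```

View pics/top0.png

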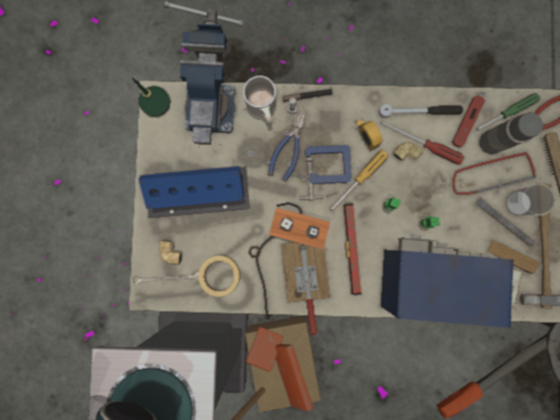

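View pics/scene0.png

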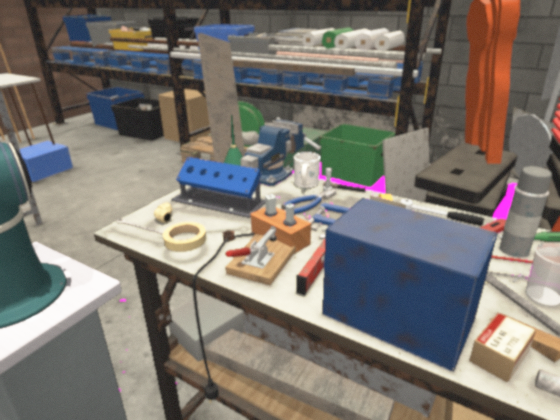

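The pins could be confused with two things: the green pin-like pieces at top (393,203) and (431,222), which aren't meant. The steel ones in the orange wooden block at (287,224) and (311,231) match the description. I'll check them in a close crop and measure.

```bash
python3 - <<'E'
from h import *
im=np.load('topim.npy');P=np.load('top0.npy')
a=im[155:265,135:345];save('crop1.png',cv2.resize(a,None,fx=3.8,fy=3.8,interpolation=cv2.INTER_CUBIC))
def rep(n,m,f=np.median): 
    q=P[m];print(n,m.sum(),q.mean(0).round(4),q.min(0).round(4),q.max(0).round(4))
box=np.zeros(P.shape[:2],bool);box[205:252,262:335]=1
z=P[...,2]
print('table',np.median(z[255:262,190:200]),np.median(z[120:140,225:240]))
bt=box&(abs(z-.06)<.004);rep('blocktop',bt)
pts=P[bt][:,:2].astype(np.float32);r=cv2.minAreaRect(pts*1000);print(r, cv2.boxPoints(r))
hd=box&(z>.095)&(z<.12)
n,l,s,c=cv2.connectedComponentsWithStats(hd.astype(np.uint8))
for i in range(1,n):
    if s[i,4]>5: rep(('head',c[i],s[i]),l==i); print(cv2.minAreaRect((P[l==i][:,:2]*1000).astype(np.float32)))
# rack
rb=np.zeros_like(box);rb[155:225,130:260]=1
hsv=cv2.cvtColor(im,cv2.COLOR_RGB2HSV)
pl=rb&(z>.045)&(hsv[...,0]>95)&(hsv[...,0]<125)&(hsv[...,1]>130);rep('plate',pl)
r=cv2.minAreaRect((P[pl][:,:2]*1000).astype(np.float32));print(r,cv2.boxPoints(r))
ft=rb&(z>.006)&(z<.04);rep('foot',ft)
al=rb&(z>.006);r=cv2.minAreaRect((P[al][:,:2]*1000).astype(np.float32));print(r,cv2.boxPoints(r))
q=P[pl];A=np.c_[q[:,:2],np.ones(len(q))];k=np.linalg.lstsq(A,q[:,2],rcond=None)[0];res=abs(A@k-q[:,2]);g=res<.004
k=np.linalg.lstsq(A[g],q[g,2],rcond=None)[0];print('plane',k,np.degrees(np.arctan(np.hypot(*k[:2]))),np.degrees(np.arctan2(k[1],k[0])))
E
```

```text
table 0.0004754560491724291 0.0018873123160872973
blocktop 1258 [ 0.4705 -0.3662  0.0602] [ 0.4146 -0.4405  0.056 ] [ 0.52   -0.2896  0.064 ]
((462.4962463378906, -363.4010314941406), (140.20687866210938, 88.83308410644531), 76.45171356201172) [[ 402.8929  -421.14844]
 [ 489.25406 -441.95892]
 [ 522.0996  -305.65363]
 [ 435.73843 -284.84314]]
('head', array([285.69230769, 223.32051282]), array([280, 218,  12,  12,  78], dtype=int32)) 78 [ 0.4801 -0.3331  0.1081] [ 0.4667 -0.3457  0.1036] [ 0.493  -0.3195  0.1125]
((480.2901611328125, -332.96710205078125), (20.563325881958008, 20.491207122802734), 57.964874267578125)
('head', array([312.63636364, 231.22727273]), array([309, 228,   8,   8,  44], dtype=int32)) 44 [ 0.463  -0.3976  0.1082] [ 0.4542 -0.4058  0.1005] [ 0.4707 -0.3891  0.1153]
((463.1376953125, -397.634521484375), (14.682622909545898, 14.923601150512695), 72.79174041748047)
plate 2956 [ 0.5621 -0.1029  0.0945] [ 0.4336 -0.3402  0.0606] [0.612  0.021  1.2166]
((547.1732788085938, -168.85765075683594), (385.34210205078125, 143.24606323242188), 76.86014556884766) [[ 433.6258    -340.20224  ]
 [ 573.1214    -372.76617  ]
 [ 660.72076      2.4869385]
 [ 521.22516     35.050873 ]]
foot 718 [ 0.5328 -0.1162  0.0081] [ 0.4727 -0.2558  0.006 ] [0.662  0.0615 0.0274]
((561.9839477539062, -142.5639190673828), (418.863525390625, 216.10264587402344), 84.28827667236328) [[ 433.62573  -340.20227 ]
 [ 648.6555   -361.70953 ]
 [ 690.34216    55.074432]
 [ 475.31238    76.581696]]
plane [ 0.05293513 -0.08532223  0.05436403] 5.733806458090799 -58.18394337687326
```

View pics/crop1.png

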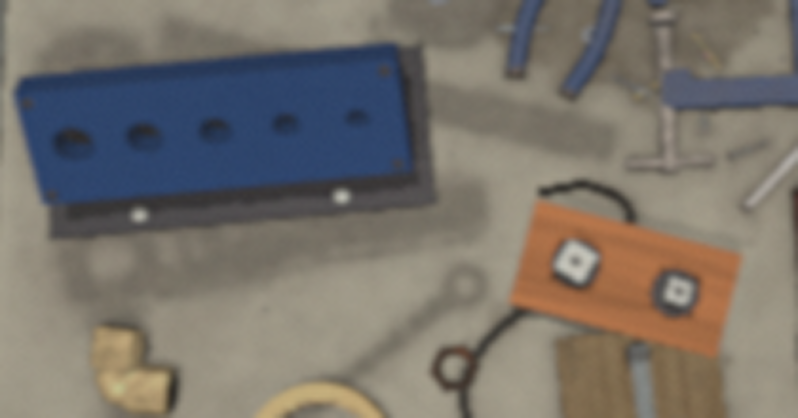

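Big head (pin_b) sits at crop (577,262) and small head (pin_a) at (677,292), both bare steel in the orange block. Hole mouths run from 24 mm at crop (73,142) to 12 mm at (357,118). The nut is at (455,367).

Since the tool can only point down, each pin has to be tilted 35° in the grip by levering it against its pocket. Next I'll refine the rack pose and plan a viewing move.

```bash
cat >> h.py <<'E'
def shift(T,target,yaw=None):
    """tool-frame shift (cm) and twist (deg) to world target, yaw = world angle of tool x (deg)"""
    d=T[:3,:3].T@(np.array(target)-T[:3,3])*100
    tw=0
    if yaw is not None:
        a=np.degrees(np.arctan2(T[1,0],T[0,0])); tw=-((yaw-a+180)%360-180)  # tool z is down
    return d.round(2),round(tw,1),
E
python3 - <<'E'
from h import *
im=np.load('topim.npy');P=np.load('top0.npy');z=P[...,2]
v=z<.5
hsv=cv2.cvtColor(im,cv2.COLOR_RGB2HSV)
rb=np.zeros(z.shape,bool);rb[160:220,135:255]=1
pl=rb&v&(z>.055)
n,l,s,c=cv2.connectedComponentsWithStats(pl.astype(np.uint8));i=1+np.argmax(s[1:,4]);pl=l==i
q=P[pl]
from numpy.linalg import lstsq
g=np.ones(len(q),bool)
for _ in range(6):
    A=np.c_[q[:,:2],np.ones(len(q))];k=lstsq(A[g],q[g,2],rcond=None)[0];g=abs(A@k-q[:,2])<.004
print('plane',k,np.degrees(np.arctan(np.hypot(*k[:2]))),np.degrees(np.arctan2(k[1],k[0])),g.sum(),len(q))
r=cv2.minAreaRect((q[g][:,:2]*1000).astype(np.float32));print(r)
for cx,cy in((73,142),(144,137),(215,130),(286,124),(357,118)):
    u,w=135+cx/3.8,155+cy/3.8
    # ray to plane
    C=bot.calibration('top');T=campose(C);K=C['mtx'];dd=T[:3,:3]@np.array([(u-K[0,2])/K[0,0],-(w-K[1,2])/K[1,1],-1]);o=T[:3,3]
    t=(k[0]*o[0]+k[1]*o[1]+k[2]-o[2])/(dd[2]-k[0]*dd[0]-k[1]*dd[1]);print((o+t*dd).round(4))
T=tool(bot.read_state());print(T.round(3));print(shift(T,(.45,.1,.3)),shift(T,(.50,-.10,.30),180))
E
```

```text
plane [ 0.6838253   0.08054311 -0.28496642] 34.54944291844144 6.717528942228782 2602 3401
((558.6294555664062, -98.42111206054688), (70.76194763183594, 244.4574432373047), 6.2230916023254395)
[ 0.5484 -0.0093  0.0893]
[ 0.5528 -0.0549  0.0887]
[ 0.5585 -0.1006  0.0888]
[ 0.5635 -0.1462  0.0886]
[ 0.5686 -0.1918  0.0884]
[[-0.955  0.297 -0.001  0.2  ]
 [ 0.297  0.955 -0.002  0.644]
 [ 0.    -0.002 -1.     0.23 ]
 [ 0.     0.     0.     1.   ]]
(array([-39.99, -44.52,  -6.9 ]), 0) (array([-50.71, -62.13,  -6.87]), np.float64(-17.3))
```

Request:
step_arm(
  motion=[
    [8.5,-4,-4.45,-0.7,0],
    [8.5,-8,-8.9,-1.4,0],
    [8.5,-12,-13.35,-2.1,0],
    [8.5,-16,-17.8,-2.8,0],
    [8.5,-20,-22.2,-3.5,0],
    [8.5,-24,-26.7,-4.2,0],
    [8.5,-28,-31.1,-4.9,0],
    [8.5,-32,-35.6,-5.6,0],
    [8.5,-36,-40,-6.3,-5],
    [8.5,-40,-44.5,-6.9,-10],
    [8.5,-45,-53,-6.9,-17],
    [8.5,-50.7,-62,-6.9,-23],
    [8.5,-50.7,-62,-6.9,-23],
    [8.5,-50.7,-62,-6.9,-23],
    [8.5,-50.7,-62,-6.9,-23],
    [8.5,-50.7,-62,-6.9,-23],
    [8.5,-50.7,-62,-6.9,-23],
  ],
)

```text
time: 1.8
tool_pos: [0.501, -0.1028, 0.2998]
tcp_rot: [0.149, -3.138, 0.003]
wrist_force: [-0.1, 0.0, 0.1]
width: 0.998
grip_force: 0.0
```

```bash
python3 - <<'E'
from h import *
s=bot.read_state();T=tool(s);im,d=bot.read_camera('wrist');c=bot.calibration('wrist')
P=cloud(d,c,T@c['T_tool_cam']);np.save('w1.npy',P);np.save('w1im.npy',im);save('w1.png',im);np.save('w1T.npy',T)
print(shift(T,(.40,-.365,.26),166))
E
```

```text
(array([ 12.54, -25.14,   4.04]), np.float64(19.4))
```

View pics/w1.png

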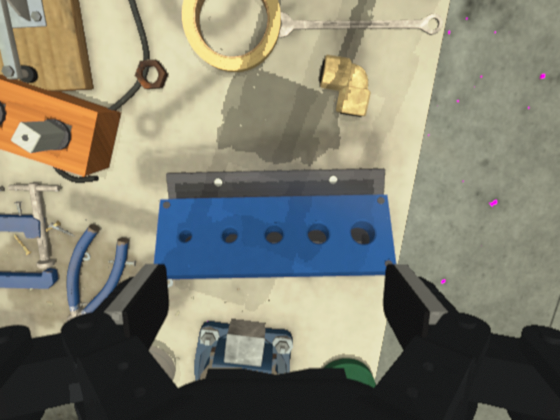

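Wrist view shows the rack square to the tool. Holes: 12 mm at (185,237), 15 at (230,235), 18 at (274,235), 21 at (318,234), 24 at (363,233). I'll get their positions, then go to the block.

```bash
python3 - <<'E'
from h import *
im=np.load('w1im.npy');P=np.load('w1.npy');T=np.load('w1T.npy');c=bot.calibration('wrist')
Tc=T@c['T_tool_cam'];K=c['mtx']
hsv=cv2.cvtColor(im,cv2.COLOR_RGB2HSV);m=np.zeros(im.shape[:2],bool);m[203:270,165:388]=1
q=P[m&(hsv[...,2]>70)];g=np.isfinite(q[:,2])&(q[:,2]>.05)&(q[:,2]<.13)
for _ in range(6):
    A=np.c_[q[:,:2],np.ones(len(q))];k=np.linalg.lstsq(A[g],q[g,2],rcond=None)[0];g=abs(A@k-q[:,2])<.003
print('plane',k,np.degrees(np.arctan(np.hypot(*k[:2]))),np.degrees(np.arctan2(k[1],k[0])),g.sum())
gray=im.max(2).astype(np.uint8);H=[]
for u,v,D in((185,237,12),(230,235,15),(274,235,18),(318,234,21),(363,233,24)):
    w=gray[v-16:v+17,u-16:u+17];b=(w<np.median(w)*.72).astype(np.uint8)
    cs,_=cv2.findContours(b,cv2.RETR_EXTERNAL,cv2.CHAIN_APPROX_NONE);cc=max(cs,key=cv2.contourArea)
    x,y,ww,hh=cv2.boundingRect(cc);e=cv2.minEnclosingCircle(cc);mm=cv2.moments(cc)
    uu,vv=u-16+x+(ww-1)/2,v-16+y+(hh-1)/2
    dd=Tc[:3,:3]@np.array([(uu-K[0,2])/K[0,0],-(vv-K[1,2])/K[1,1],-1]);o=Tc[:3,3]
    t=(k[0]*o[0]+k[1]*o[1]+k[2]-o[2])/(dd[2]-k[0]*dd[0]-k[1]*dd[1]);X=o+t*dd;H.append(X);print(D,(uu,vv),(ww,hh),X.round(4))
H=np.array(H);dv=H[4]-H[0];print(np.linalg.norm(dv),np.degrees(np.arctan2(-dv[0],dv[1])))
E
```

```text
plane [ 0.69613306  0.0806688  -0.29217845] 35.02244397265954 6.610027035615956 13530
12 (185.0, 237.5) (13, 10) [ 0.5695 -0.1909  0.0889]
15 (229.5, 236.5) (16, 12) [ 0.5641 -0.1452  0.0888]
18 (273.5, 236.5) (18, 14) [ 0.5596 -0.1     0.0893]
21 (318.0, 236.0) (21, 15) [ 0.5546 -0.0545  0.0895]
24 (362.5, 235.0) (24, 19) [ 0.5492 -0.0091  0.0894]
0.18289454612440895 6.383001421409334
```

Request:
step_arm(
  motion=[
    [8.5,4,-4,0.5,5],
    [8.5,7,-8.4,1,10],
    [8.5,10,-13,1.5,15],
    [8.5,12.5,-17.5,2,19.4],
    [8.5,12.5,-22,3,19.4],
    [8.5,12.5,-25.1,4,19.4],
    [8.5,12.5,-25.1,4,19.4],
    [8.5,12.5,-25.1,4,19.4],
    [8.5,12.5,-25.1,4,19.4],
  ],
)

```text
time: 2.75
tool_pos: [0.4014, -0.3586, 0.2603]
tcp_rot: [-0.372, -3.119, -0.002]
wrist_force: [0.3, 0.2, 1.2]
width: 0.993
grip_force: 0.0
```

```bash
python3 - <<'E'
from h import *
s=bot.read_state();T=tool(s);im,d=bot.read_camera('wrist');c=bot.calibration('wrist')
P=cloud(d,c,T@c['T_tool_cam']);np.save('w2.npy',P);np.save('w2im.npy',im);np.save('w2T.npy',T);z=P[...,2]
save('w2.png',im)
m=((z>.1)&(z<.115)).astype(np.uint8)
n,l,st,ce=cv2.connectedComponentsWithStats(m)
for i in range(1,n):
    if st[i,4]>60:
        q=P[l==i];print(ce[i],st[i,4],q.mean(0).round(4),cv2.minAreaRect((q[:,:2]*1000).astype(np.float32)))
m=((z>.057)&(z<.063));m[:, :100]&=True
q=P[m];near=(abs(q[:,0]-.47)<.12)&(abs(q[:,1]+.365)<.13);r=cv2.minAreaRect((q[near][:,:2]*1000).astype(np.float32));print(near.sum(),r)
E
```

```text
[171.80952381  11.55809524] 525 [ 0.2497 -0.4013  0.104 ] ((250.32362365722656, -403.0986633300781), (18.176971435546875, 18.748035430908203), 79.63765716552734)
[ 15.44569939 235.3657689 ] 1151 [ 0.3851 -0.5852  0.1072] ((380.6632385253906, -584.811767578125), (3.351195812225342, 87.54828643798828), 86.79769134521484)
[322.29761905 268.58333333] 588 [ 0.4778 -0.3347  0.1065] ((479.05731201171875, -334.5565490722656), (21.092727661132812, 21.367008209228516), 58.262351989746094)
[247.09003215 267.00321543] 311 [ 0.4607 -0.3991  0.1064] ((461.7812194824219, -399.2056884765625), (14.851197242736816, 15.814868927001953), 75.78544616699219)
[534.71618037 325.29708223] 377 [ 0.5838 -0.152   0.1022] ((583.0657958984375, -157.3317413330078), (13.193750381469727, 59.19632339477539), 1.684761643409729)
7550 ((432.25408935546875, -357.9904479980469), (140.30227661132812, 150.73138427734375), 76.23052215576172)
```

View pics/w2.png

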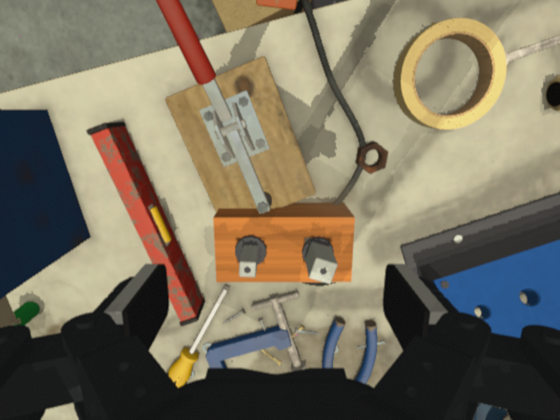

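Pin_b's head is at (322,268), turned about 18° to the block, and pin_a's is at (247,267), square to the block. Everything is consistent with the top camera. Going for pin_b.

```bash
python3 - <<'E'
from h import *
T=tool(bot.read_state());print(shift(T,(.4795,-.334,.13),148.3),shift(T,(.4795,-.334,.07),148.3))
E
```

```text
(array([-6.99,  4.22, 13.07]), np.float64(18.1)) (array([-6.99,  4.22, 19.07]), np.float64(18.1))
```

Request:
step_arm(
  motion=[
    [5,-2.5,1.5,3,6],
    [5,-5,3,6,12],
    [5,-7,4.2,10,18.1],
    [5,-7,4.2,13,18.1],
    [5,-7,4.2,13,18.1],
    [5,-7,4.2,13,18.1],
    [5,-7,4.2,13,18.1],
  ],
  force=25,
)

```text
time: 3.5
tool_pos: [0.4803, -0.3367, 0.1331]
tcp_rot: [0.858, 3.018, -0.002]
wrist_force: [-0.5, 0.5, 0.0]
width: 0.584
grip_force: 0.0
```

```bash
python3 - <<'E'
from h import *
s=bot.read_state();T=tool(s);print(shift(T,(.4795,-.334,.07),148.3),s['width'])
im,d=bot.read_camera('wrist');save('w3.png',im)
E
```

```text
(array([0.24, 0.19, 6.31]), np.float64(-0.1)) 0.5843929765463857
```

View pics/w3.png

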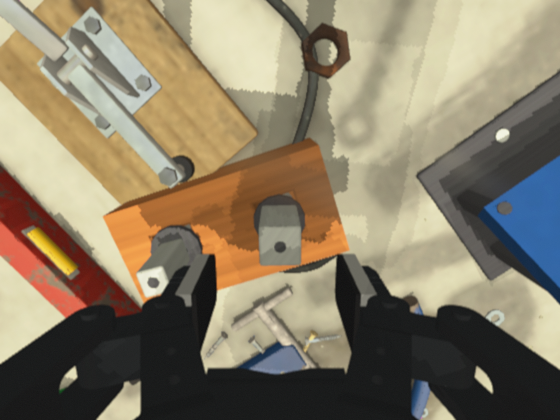

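Pin_b's head at (280,248) is square to the fingers and centred between them. Descend and grip lightly.

Request:
step_arm(
  motion=[
    [5,0.1,0.15,3,0],
    [5,0.1,0.15,6.2,0],
    [5,0.1,0.15,6.2,0],
    [5,0.1,0.15,6.2,0],
    [1.5,0.1,0.15,6.2,0],
    [1.5,0.1,0.15,6.2,0],
    [1.5,0.1,0.15,6.2,0],
    [1.5,0.1,0.15,6.2,0],
    [1.5,0.1,0.15,6.2,0],
    [1.5,0.1,0.15,6.2,0],
  ],
  force=25,
)

```text
time: 4.55
tool_pos: [0.4804, -0.3356, 0.0708]
tcp_rot: [0.859, 3.018, -0.003]
wrist_force: [-1.8, 0.1, 6.4]
width: 0.245
grip_force: 27.4
```

Request:
step_arm(
  motion=[
    [1.5,0,0,-1,0],
    [1.5,0,0,-2,0],
    [1.5,0,0,-2.9,0],
    [1.5,0,0,-2.9,0],
    [1.5,0,0,-2.9,0],
  ],
)

```text
time: 5.05
tool_pos: [0.4791, -0.3344, 0.0977]
tcp_rot: [0.86, 3.021, -0.0]
wrist_force: [0.1, 0.1, -2.7]
width: 0.242
grip_force: 26.4
```

Request:
step_arm(
  motion=[
    [1.5,0.5,0,0,0],
    [1.5,1,0,-0.1,0],
    [1.5,1.5,0,-0.1,0],
    [1.5,2,0,-0.2,0],
    [1.5,2.5,0,-0.2,0],
    [1.5,3,0,-0.2,0],
    [1.5,3.5,0,-0.2,0],
    [1.5,3.9,0,-0.2,0],
    [1.5,4.2,0,-0.2,0],
    [1.5,4.2,0,-0.2,0],
    [1.5,4.2,0,-0.2,0],
  ],
)

```text
time: 6.15
tool_pos: [0.4441, -0.3125, 0.0999]
tcp_rot: [0.86, 3.019, -0.0]
wrist_force: [4.3, -0.6, 1.2]
width: 0.243
grip_force: 25.1
```

```bash
python3 - <<'E'
from h import *
s=bot.read_state();T=tool(s)
im,d=bot.read_camera('wrist')
im2,d2=bot.read_camera('scene')
a=im2[170:270,220:340];a=cv2.resize(a,(480,400),interpolation=cv2.INTER_CUBIC);b=cv2.resize(im[140:420,120:440],(480,420))
o=np.zeros((420,800,3),np.uint8);o[:400,:400]=cv2.resize(a,(400,400))[:, :400];o[:,400:]=cv2.resize(b,(400,420));save('w4.png',o)
E
```

```text
(no output)
```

View pics/w4.png

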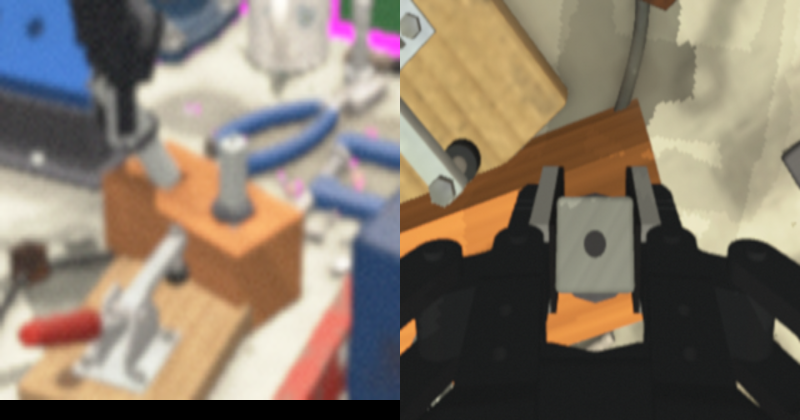

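The pin is tilting: the scene half shows it leaning at crop (140,150), and the wrist half shows the head's top face at (595,245). I'll fit that face in depth for the pin's pose in the tool frame.

```bash
cat >> h.py <<'E'
def pinpose(w):
    """pin axis & head-top centre in tool frame from wrist depth; w = head width (m)"""
    c=bot.calibration('wrist');im,d=bot.read_camera('wrist');Q=cloud(d,c,c['T_tool_cam'])
    u=(Q[...,0]>-.03)&(Q[...,0]<.05)&(abs(Q[...,1])<w/2-.001)&(Q[...,2]>-.09)&(Q[...,2]<.0)&(d>0)
    n,l,s,ce=cv2.connectedComponentsWithStats(u.astype(np.uint8))
    best=max(range(1,n),key=lambda i:s[i,4]);q=Q[l==best]
    g=np.ones(len(q),bool)
    rng=np.random.default_rng(0);bc=0
    for _ in range(300):
        a=q[rng.choice(len(q),3,False)];nn=np.cross(a[1]-a[0],a[2]-a[0]);L=np.linalg.norm(nn)
        if L<1e-6: continue
        nn/=L
        if abs(nn[2])<.5: continue
        k=abs((q-a[0])@nn)<.0012
        if k.sum()>bc: bc=k.sum();g=k
    m=q[g].mean(0);nn=np.linalg.svd(q[g]-m)[2][2];nn*=np.sign(nn[2])
    f=q[g];e=np.array([nn[2],0,-nn[0]]);t=(f-m)@e;lo,hi=np.percentile(t,[1,99])
    cen=m+e*(lo+hi)/2
    print('axis',nn.round(3),'tilt',np.degrees(np.arctan2(-nn[0],nn[2])).round(1),'npts',g.sum(),len(q),'len',((hi-lo)*1e3).round(1),'topc',cen.round(4))
    return nn,cen
E
python3 -c "
from h import *
n,c=pinpose(.021);print('tip',c+.090*n, 'origin',c+.048*n)"
```

```text
axis [ 0.842 -0.107  0.529] tilt -57.9 npts 1549 4977 len 16.2 topc [ 0.0133  0.0002 -0.0818]
tip [ 0.08909249 -0.00946619 -0.03417953] origin [ 0.05373237 -0.00496293 -0.05639175]
```

```bash
sed -i 's/(Q\[...,2\]>-.09)&(Q\[...,2\]<.0)/(Q[...,2]>-.055)\&(Q[...,2]<-.01)/' h.py
python3 -c "
from h import *
n,c=pinpose(.021);print('tip',c+.090*n, 'origin',c+.048*n)"
```

```text
axis [-0.508  0.005  0.861] tilt 30.5 npts 3334 3619 len 20.3 topc [ 0.0051 -0.     -0.0334]
tip [-0.04065391  0.00044437  0.04412173] origin [-0.01931064  0.00021404  0.00794976]
```

Request:
step_arm(
  motion=[
    [1.5,0.3,0,0,0],
    [1.5,0.6,0,0,0],
    [1.5,0.75,0,0,0],
    [1.5,0.75,0,0,0],
    [1.5,0.75,0,0,0],
  ],
)

```text
time: 6.85
tool_pos: [0.4367, -0.3083, 0.0992]
tcp_rot: [-0.86, -3.021, 0.0]
wrist_force: [4.1, 0.1, -0.5]
width: 0.244
grip_force: 24.8
```

```bash
python3 -c "
from h import *
n,c=pinpose(.021);print('tip',c+.090*n, 'origin',c+.048*n)"
```

```text
axis [-0.598 -0.008  0.802] tilt 36.7 npts 3286 3748 len 20.0 topc [ 0.0055  0.0001 -0.0327]
tip [-0.04828435 -0.00067155  0.03939787] origin [-0.02317327 -0.000331    0.00573309]
```

Request:
step_arm(
  motion=[
    [1.5,-0.1,0,0,0],
    [1.5,-0.1,0,0,0],
    [1.5,-0.1,0,-2,0],
    [1.5,-0.1,0,-5,0],
    [1.5,-0.1,0,-9,0],
    [1.5,-0.1,0,-12,0],
    [1.5,-0.1,0,-12,0],
    [1.5,-0.1,0,-12,0],
  ],
  force=90,
)

```text
time: 7.7
tool_pos: [0.4366, -0.3083, 0.2184]
tcp_rot: [-0.86, -3.019, -0.001]
wrist_force: [-0.2, 0.6, -2.9]
width: 0.232
grip_force: 88.1
```

```bash
cat >> h.py <<'E'
def goto(nn,cen,hole,back,yaw=186.5):
    """tool pose that puts pin tip `back` m short of hole along the insertion axis"""
    T=tool(bot.read_state());p=np.radians(yaw)
    x=np.array([np.cos(p),np.sin(p),0]);z=np.array([0,0,-1.]);M=np.c_[x,np.cross(z,x),z]
    tip=cen+.090*nn;ax=np.array([-np.sin(np.radians(35)),0,np.cos(np.radians(35))])
    tgt=np.array(hole)-M@ax*back-M@tip
    print(back,'TCP',tgt.round(4),shift(T,tgt,yaw))
H15=(.564,-.1455,.0888);H21=(.5545,-.0546,.0893)
E
python3 -c "
from h import *
n,c=pinpose(.021);print('tip',c+.090*n, 'origin',c+.048*n)
goto(n,c,H21,.04);goto(n,c,H21,.005)"
```

```text
axis [-0.592  0.008  0.806] tilt 36.3 npts 3277 3824 len 20.1 topc [ 0.0055 -0.0001 -0.0326]
tip [-0.04775231  0.00067898  0.03996108] origin [-0.02290801  0.00033034  0.00609902]
0.04 TCP [ 0.4843 -0.0633  0.162 ] (array([ 8.75, 23.33,  5.55]), np.float64(-38.3))
0.005 TCP [ 0.5043 -0.061   0.1334] (array([ 7.16, 24.57,  8.41]), np.float64(-38.3))
```

Request:
step_arm(
  motion=[
    [1.5,1.7,4.5,0,-8],
    [1.5,3.5,9,0,-16],
    [1.5,5.2,13.5,0,-24],
    [1.5,7,18,0,-32],
    [1.5,8.75,22,0,-38.3],
    [1.5,8.75,23.3,3,-38.3],
    [1.5,8.75,23.3,5.5,-38.3],
    [1.5,8.75,23.3,5.5,-38.3],
    [1.5,8.75,23.3,5.5,-38.3],
    [1.5,8.75,23.3,5.5,-38.3],
  ],
)

```text
time: 8.75
tool_pos: [0.4862, -0.0652, 0.1647]
tcp_rot: [0.177, -3.137, 0.0]
wrist_force: [-0.0, -0.4, -0.9]
width: 0.234
grip_force: 88.8
```

```bash
python3 -c "
from h import *
n,c=pinpose(.021)
for b in(.004,-.010,-.042):goto(n,c,H21,b)"
```

```text
axis [-0.594 -0.005  0.805] tilt 36.4 npts 3322 3751 len 20.1 topc [ 0.0058 -0.     -0.0326]
0.004 TCP [ 0.5048 -0.0598  0.1324] (array([-1.86,  0.34,  3.28]), np.float64(-0.0))
-0.01 TCP [ 0.5128 -0.0589  0.121 ] (array([-2.66,  0.35,  4.43]), np.float64(-0.0))
-0.042 TCP [ 0.531  -0.0568  0.0947] (array([-4.49,  0.35,  7.06]), np.float64(-0.0))
```

Request:
step_arm(
  motion=[
    [1.5,-0.9,0.32,1.6,0],
    [1.5,-1.86,0.32,3.2,0],
    [1.5,-1.86,0.32,3.3,0],
    [1.5,-1.86,0.32,3.3,0],
    [1.5,-2.1,0.32,3.6,0],
    [1.5,-2.25,0.32,3.85,0],
    [1.5,-2.4,0.32,4.05,0],
    [1.5,-2.4,0.32,4.05,0],
  ],
)

```text
time: 9.6
tool_pos: [0.508, -0.0596, 0.1287]
tcp_rot: [0.179, -3.133, 0.002]
wrist_force: [-20.5, -1.3, 27.7]
width: 0.23
grip_force: 93.2
```

```bash
python3 -c "
from h import *
n,c=pinpose(.021)
for b in(-.010,-.042):goto(n,c,H21,b)
T=tool(bot.read_state());Ro=R.from_euler('z',6.5,degrees=True).as_matrix();tip=T[:3,:3]@(c+.09*n)+T[:3,3]
a=np.radians(35);X=np.array([np.cos(a),0,np.sin(a)]);N=np.array([-np.sin(a),0,np.cos(a)]);d=Ro.T@(tip-H21);print('tip rel hole: upslope %.1f y %.1f above %.1f'%tuple(1e3*np.array([d@X,d[1],d@N])))
im,_=bot.read_camera('wrist');im2,_=bot.read_camera('scene');a=np.zeros((420,800,3),np.uint8);a[:,:400]=cv2.resize(im[100:420,120:440],(400,420));a[:400,400:]=cv2.resize(im2[130:230,170:270],(400,400),interpolation=cv2.INTER_CUBIC);save('w5.png',a)"
```

```text
axis [-0.598 -0.005  0.802] tilt 36.7 npts 3321 3787 len 20.4 topc [ 0.0059 -0.     -0.0326]
-0.01 TCP [ 0.5125 -0.0589  0.1207] (array([-0.47,  0.02,  0.8 ]), np.float64(0.0))
-0.042 TCP [ 0.5308 -0.0568  0.0945] (array([-2.31,  0.02,  3.41]), np.float64(0.0))
tip rel hole: upslope 0.6 y -0.2 above -0.8
```

View pics/w5.png

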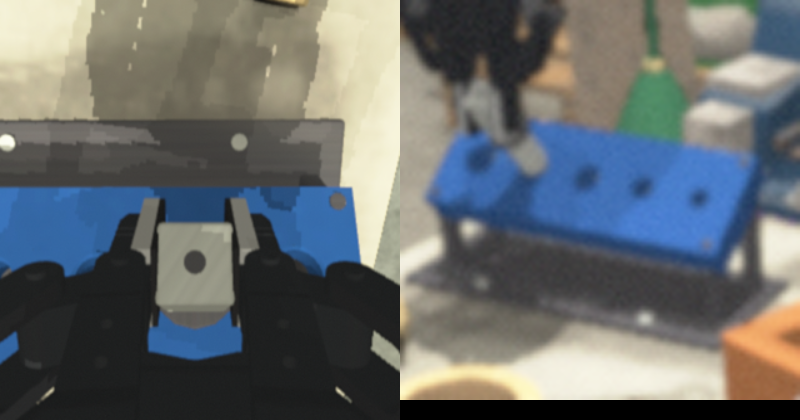

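The tip is on the rim, with a flat contact and force along the normal. The hole's thresholded shape was too short (ratio 0.75 instead of about 0.92), so the lit low-side wall was probably cut off. I'll check the pixel profile.

```bash
python3 - <<'E'
from h import *
im=np.load('w1im.npy').astype(int)
for u in (318,274,230): print(u,[tuple(im[v,u]) [2] for v in range(220,252)],'\n R',[im[v,u,0] for v in range(220,252)])
a=cv2.resize(np.load('w1im.npy')[215:255,165:385],None,fx=3.6,fy=3.6*2,interpolation=cv2.INTER_NEAREST);save('w6.png',a)
E
```

```text
318 [np.int64(152), np.int64(156), np.int64(152), np.int64(135), np.int64(121), np.int64(118), np.int64(118), np.int64(117), np.int64(114), np.int64(98), np.int64(73), np.int64(57), np.int64(53), np.int64(51), np.int64(53), np.int64(53), np.int64(53), np.int64(53), np.int64(51), np.int64(51), np.int64(55), np.int64(69), np.int64(80), np.int64(89), np.int64(109), np.int64(128), np.int64(136), np.int64(135), np.int64(135), np.int64(136), np.int64(134), np.int64(135)] 
 R [np.int64(49), np.int64(50), np.int64(48), np.int64(42), np.int64(40), np.int64(39), np.int64(38), np.int64(37), np.int64(37), np.int64(40), np.int64(49), np.int64(56), np.int64(56), np.int64(55), np.int64(56), np.int64(54), np.int64(56), np.int64(56), np.int64(54), np.int64(54), np.int64(60), np.int64(75), np.int64(83), np.int64(70), np.int64(45), np.int64(39), np.int64(41), np.int64(42), np.int64(42), np.int64(42), np.int64(40), np.int64(42)]
274 [np.int64(148), np.int64(139), np.int64(127), np.int64(133), np.int64(140), np.int64(128), np.int64(112), np.int64(110), np.int64(110), np.int64(111), np.int64(107), np.int6
[... 974 characters left out ...]
 np.int64(54), np.int64(52), np.int64(51), np.int64(52), np.int64(52), np.int64(50), np.int64(55), np.int64(78), np.int64(113), np.int64(132), np.int64(138), np.int64(138), np.int64(139), np.int64(138), np.int64(140), np.int64(141), np.int64(142)] 
 R [np.int64(44), np.int64(44), np.int64(44), np.int64(43), np.int64(45), np.int64(45), np.int64(44), np.int64(41), np.int64(37), np.int64(35), np.int64(35), np.int64(33), np.int64(28), np.int64(29), np.int64(42), np.int64(53), np.int64(56), np.int64(57), np.int64(56), np.int64(56), np.int64(56), np.int64(52), np.int64(43), np.int64(39), np.int64(40), np.int64(42), np.int64(42), np.int64(43), np.int64(42), np.int64(42), np.int64(42), np.int64(44)]
```

View pics/w6.png

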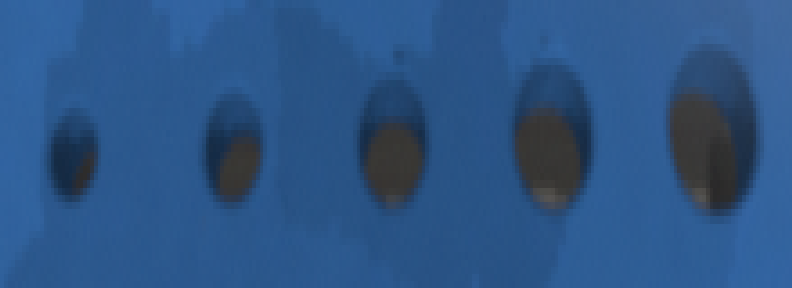

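The zoom confirms it: each hole's blue low-side wall was excluded. True centres are 21 mm at (318.3,233.4) and 15 mm at (229.5,235).

```bash
python3 - <<'E'
from h import *
T=np.load('w1T.npy');c=bot.calibration('wrist');Tc=T@c['T_tool_cam'];K=c['mtx'];k=[0.69613306,0.0806688,-0.29217845]
for u,v in((318.3,233.4),(229.5,235)):
    dd=Tc[:3,:3]@np.array([(u-K[0,2])/K[0,0],-(v-K[1,2])/K[1,1],-1]);o=Tc[:3,3]
    t=(k[0]*o[0]+k[1]*o[1]+k[2]-o[2])/(dd[2]-k[0]*dd[0]-k[1]*dd[1]);print((o+t*dd).round(4))
E
```

```text
[ 0.5523 -0.0543  0.0879]
[ 0.5628 -0.1454  0.0879]
```

Request:
step_arm(
  motion=[
    [1.5,0.11,0,-0.16,0],
    [1.5,0.2,0,-0.1,0],
    [1.5,0.3,0,-0.04,0],
    [1.5,0.38,0,0.03,0],
    [1.5,0.38,0,0.03,0],
    [1.5,0.38,0,0.03,0],
  ],
)

```text
time: 10.35
tool_pos: [0.5073, -0.0597, 0.1284]
tcp_rot: [-0.178, 3.132, -0.002]
wrist_force: [-9.4, 0.4, 18.4]
width: 0.236
grip_force: 91.7
```

```bash
sed -i 's/^H15=.*/H15=(.5628,-.1454,.0879);H21=(.5523,-.0543,.0879)/' h.py; cat >> h.py <<'E'
def rel(n,c,hole):
    T=tool(bot.read_state());Ro=R.from_euler('z',6.5,degrees=True).as_matrix();tip=T[:3,:3]@(c+.09*n)+T[:3,3]
    a=np.radians(35);X=np.array([np.cos(a),0,np.sin(a)]);N=np.array([-np.sin(a),0,np.cos(a)]);d=Ro.T@(tip-hole);print('tip rel hole mm: upslope %.1f y %.1f above %.1f'%tuple(1e3*np.array([d@X,d[1],d@N])))
E
python3 -c "
from h import *
n,c=pinpose(.021);rel(n,c,H21);print(bot.read_state()['wrist_force'],bot.read_state()['tool_pos'])
goto(n,c,H21,.003)"
```

```text
axis [-0.593 -0.001  0.805] tilt 36.4 npts 3293 3805 len 20.3 topc [ 0.0059 -0.     -0.0325]
tip rel hole mm: upslope 2.4 y -0.4 above -0.8
[-10.70253709   1.2203236   18.56395522] [ 0.50734611 -0.05966914  0.12837103]
0.003 TCP [ 0.5034 -0.0598  0.1303] (array([ 0.4 ,  0.04, -0.19]), np.float64(0.0))
```

Request:
step_arm(
  motion=[
    [1.5,0.23,0.04,-0.33,0],
    [1.5,0.43,0.04,-0.19,0],
    [1.5,0.43,0.04,-0.19,0],
    [1.5,0.43,0.04,-0.19,0],
    [1.5,0.31,0.04,-0.03,0],
    [1.5,0.2,0.04,0.13,0],
    [1.5,0.08,0.04,0.3,0],
    [1.5,0.08,0.04,0.3,0],
    [1.5,0.08,0.04,0.3,0],
  ],
)

```text
time: 11.3
tool_pos: [0.5022, -0.0594, 0.1244]
tcp_rot: [0.179, -3.13, 0.001]
wrist_force: [-22.2, -2.3, 34.9]
width: 0.234
grip_force: 94.0
```

```bash
python3 -c "
from h import *
n,c=pinpose(.021);rel(n,c,H21)
goto(n,c,H21,.003)"
```

```text
axis [-0.584 -0.003  0.812] tilt 35.7 npts 3313 3757 len 20.3 topc [ 0.0057 -0.     -0.0327]
tip rel hole mm: upslope -5.5 y 0.4 above -1.3
0.003 TCP [ 0.504  -0.0595  0.1307] (array([-0.17, -0.04, -0.63]), np.float64(0.1))
```

Request:
step_arm(
  motion=[
    [1.5,0.1,-0.02,-0.3,0],
    [1.5,0.0,-0.04,-0.65,0],
    [1.5,-0.1,-0.04,-0.7,0],
    [1.5,-0.1,-0.04,-0.7,0],
    [1.5,-0.1,-0.04,-0.7,0],
  ],
)

```text
time: 11.85
tool_pos: [0.506, -0.0591, 0.1269]
tcp_rot: [0.178, -3.136, -0.0]
wrist_force: [0.1, 0.3, -1.5]
width: 0.235
grip_force: 88.9
```

```bash
python3 -c "
from h import *
print(bot.read_state()['tool_pos'],bot.read_state()['wrist_force']);n,c=pinpose(.021);rel(n,c,H21)
goto(n,c,H21,.003);print(bot.read_state()['tool_pos'])"
```

```text
[ 0.50604101 -0.05910452  0.12692093] [ 0.05256719  0.30945367 -1.5434571 ]
axis [-0.593  0.007  0.805] tilt 36.4 npts 3316 3753 len 20.1 topc [ 0.0058 -0.0001 -0.0326]
tip rel hole mm: upslope 0.4 y 1.1 above -1.3
0.003 TCP [ 0.5033 -0.0604  0.1302] (array([ 0.28, -0.1 , -0.33]), np.float64(0.0))
[ 0.50600891 -0.05906231  0.12694123]
```

Request:
step_arm(
  motion=[
    [1.5,-0.11,-0.02,0.16,0],
    [1.5,-0.22,-0.04,0.32,0],
    [1.5,-0.34,-0.04,0.48,0],
    [1.5,-0.34,-0.04,0.48,0],
    [1.5,-0.34,-0.04,0.48,0],
  ],
)

```text
time: 12.4
tool_pos: [0.5089, -0.0591, 0.122]
tcp_rot: [0.178, -3.135, -0.0]
wrist_force: [-0.6, -0.7, -4.9]
width: 0.231
grip_force: 88.5
```

```bash
python3 -c "
from h import *
n,c=pinpose(.021);rel(n,c,H21)"
```

```text
axis [-0.586 -0.001  0.81 ] tilt 35.9 npts 3297 3746 len 20.1 topc [ 0.0057  0.     -0.0326]
tip rel hole mm: upslope -0.8 y 0.1 above -7.0
```

The pin is in the hole: 7 mm deep with no force. Continue along the axis.

Request:
step_arm(
  motion=[
    [1.5,-0.23,0,0.33,0],
    [1.5,-0.46,0,0.66,0],
    [1.5,-0.69,0,0.98,0],
    [1.5,-0.86,0,1.23,0],
    [1.5,-1.03,0,1.47,0],
    [1.5,-1.2,0,1.72,0],
    [1.5,-1.2,0,1.72,0],
  ],
)

```text
time: 13.15
tool_pos: [0.5211, -0.0576, 0.1045]
tcp_rot: [0.178, -3.136, -0.001]
wrist_force: [-1.1, -0.8, -7.5]
width: 0.233
grip_force: 88.5
```

```bash
python3 -c "
from h import *
n,c=pinpose(.021);rel(n,c,H21)"
```

```text
axis [-0.586 -0.002  0.811] tilt 35.8 npts 3281 3693 len 20.0 topc [ 0.0057  0.     -0.0326]
tip rel hole mm: upslope -0.9 y 0.1 above -28.3
```

Request:
step_arm(
  motion=[
    [1.5,-0.23,0,0.33,0],
    [1.5,-0.46,0,0.66,0],
    [1.5,-0.69,0,0.98,0],
    [1.5,-0.86,0,1.23,0],
    [1.5,-0.97,0,1.39,0],
    [1.5,-0.97,0,1.39,0],
    [1.5,-0.97,0,1.39,0],
  ],
)

```text
time: 13.9
tool_pos: [0.5291, -0.0569, 0.0936]
tcp_rot: [0.179, -3.132, -0.0]
wrist_force: [-16.4, -0.8, 12.7]
width: 0.233
grip_force: 91.3
```

```bash
python3 -c "
from h import *
n,c=pinpose(.021);rel(n,c,H21)"
```

```text
axis [-0.576 -0.002  0.817] tilt 35.2 npts 3271 3737 len 20.3 topc [ 0.0056 -0.0001 -0.0327]
tip rel hole mm: upslope -1.7 y -0.2 above -42.0
```

Request:
step_arm(
  motion=[
    [5,0.1,0,-0.1,0],
    [5,0.1,0,-0.1,0],
    [5,0.1,0,-0.1,0],
    [5,0.1,0,-0.1,0],
    [5,1.5,0,-2.1,0],
    [5,3,0,-4.3,0],
    [5,4.5,0,-7,0],
    [5,4.5,0,-10,0],
    [5,4.5,0,-10,0],
    [5,4.5,0,-10,0],
  ],
  force=25,
)

```text
time: 14.95
tool_pos: [0.4873, -0.0619, 0.1927]
tcp_rot: [-0.178, 3.134, -0.001]
wrist_force: [0.2, -0.2, -0.6]
width: 0.582
grip_force: 0.0
```

```bash
python3 - <<'E'
from h import *
T=tool(bot.read_state());print(shift(T,(.4622,-.3988,.19),165.8),shift(T,(.4622,-.3988,.13),165.8))
im,d=bot.read_camera('wrist');c=bot.calibration('wrist');P=cloud(d,c,T@c['T_tool_cam'])
u=np.array([-np.sin(np.radians(35))*np.cos(np.radians(6.5)),-np.sin(np.radians(35))*np.sin(np.radians(6.5)),np.cos(np.radians(35))])
h=(P-np.array(H21))@u;r=np.linalg.norm((P-np.array(H21))-h[...,None]*u,axis=-1)
print('head top height (want .048)',[np.sort(h[(r<.009)&(h>.02)])[i] for i in(len(h[(r<.009)&(h>.02)])//2,-5)])
q=(r>.017)&(r<.021)&(abs(h)<.02);print('face',np.median(h[q]))
E
```

```text
(array([  6.31, -33.19,   0.27]), np.float64(20.7)) (array([  6.33, -33.18,   6.27]), np.float64(20.7))
head top height (want .048) [np.float64(0.04821402475498785), np.float64(0.050274160089098)]
face 9.184195597544911e-05
```

Pin_b is home: head top at 48.2 mm, 48 expected. On to pin_a.

Request:
step_arm(
  motion=[
    [5,0.9,-4.7,0,4],
    [5,1.8,-9.4,0,8],
    [5,2.7,-14,0,12],
    [5,3.6,-18.7,0,16],
    [5,4.5,-23.4,0,20.7],
    [5,5.4,-28,0.2,20.7],
    [5,6.3,-32.5,2,20.7],
    [5,6.3,-33.2,6.2,20.7],
    [5,6.3,-33.2,6.2,20.7],
    [5,6.3,-33.2,6.2,20.7],
    [5,6.3,-33.2,6.2,20.7],
    [5,6.3,-33.2,6.2,20.7],
  ],
)

```text
time: 16.2
tool_pos: [0.4626, -0.3987, 0.1316]
tcp_rot: [0.386, 3.115, -0.003]
wrist_force: [0.6, 0.2, -0.5]
width: 0.582
grip_force: 0.0
```

```bash
python3 - <<'E'
from h import *
s=bot.read_state();T=tool(s);im,d=bot.read_camera('wrist');c=bot.calibration('wrist');P=cloud(d,c,T@c['T_tool_cam']);z=P[...,2]
m=((z>.103)&(z<.113)&(abs(P[...,0]-.4622)<.03)&(abs(P[...,1]+.3988)<.03)).astype(np.uint8)
n,l,st,ce=cv2.connectedComponentsWithStats(m);i=1+np.argmax(st[1:,4]);q=P[l==i]
print(ce[i],st[i,4],q[:,2].mean(),cv2.minAreaRect((q[:,:2]*1000).astype(np.float32)))
print(shift(T,(.4622,-.3988,.07),165.8),s['tool_pos'])
E
```

```text
[274.67549669 248.48344371] 906 0.1069106515312877 ((461.7737731933594, -399.28619384765625), (14.848740577697754, 15.367680549621582), 75.3642578125)
(array([ 0.05, -0.01,  6.16]), np.float64(0.1)) [ 0.46258349 -0.39871907  0.13156633]
```

Request:
step_arm(
  motion=[
    [5,0.08,-0.04,3,0],
    [5,0.08,-0.04,6.1,0],
    [5,0.08,-0.04,6.1,0],
    [5,0.08,-0.04,6.1,0],
    [0.9,0.08,-0.04,6.1,0],
    [0.9,0.08,-0.04,6.1,0],
    [0.9,0.08,-0.04,6.1,0],
    [0.9,0.08,-0.04,6.1,0],
    [0.9,0.08,-0.04,6.1,0],
    [0.9,0.08,-0.04,6.1,0],
    [0.9,0.08,-0.04,6.1,0],
  ],
  force=25,
)

```text
time: 17.35
tool_pos: [0.4617, -0.4, 0.0708]
tcp_rot: [0.388, 3.115, -0.003]
wrist_force: [0.1, 0.2, 6.5]
width: 0.174
grip_force: 26.9
```

Request:
step_arm(
  motion=[
    [0.9,0,0,-1,0],
    [0.9,0,0,-2,0],
    [0.9,0,0,-2.9,0],
    [0.9,0,0,-2.9,0],
    [0.9,0,0,-2.9,0],
  ],
)

```text
time: 17.85
tool_pos: [0.4606, -0.3992, 0.0981]
tcp_rot: [0.388, 3.117, -0.001]
wrist_force: [0.4, 0.6, -0.5]
width: 0.17
grip_force: 26.0
```

Request:
step_arm(
  motion=[
    [0.9,0.5,0,0,0],
    [0.9,1,0,-0.1,0],
    [0.9,1.5,0,-0.1,0],
    [0.9,2,0,-0.2,0],
    [0.9,2.5,0,-0.2,0],
    [0.9,3,0,-0.2,0],
    [0.9,3.5,0,-0.2,0],
    [0.9,4,0,-0.2,0],
    [0.9,4.4,0,-0.2,0],
    [0.9,4.8,0,-0.2,0],
    [0.9,4.8,0,-0.2,0],
    [0.9,4.8,0,-0.2,0],
  ],
)

```text
time: 19.05
tool_pos: [0.4132, -0.3872, 0.0999]
tcp_rot: [-0.388, -3.116, -0.0]
wrist_force: [2.2, -0.5, 1.7]
width: 0.168
grip_force: 25.0
```

```bash
python3 -c "
from h import *
n,c=pinpose(.015)"
```

```text
axis [-0.561 -0.016  0.828] tilt 34.1 npts 1632 1779 len 14.2 topc [ 0.004  -0.     -0.0338]
```

Request:
step_arm(
  motion=[
    [0.9,0.15,0,0,0],
    [0.9,0.15,0,0,0],
    [0.9,0.1,0,0,0],
    [0.9,0.1,0,0,0],
    [0.9,0.1,0,-2,0],
    [0.9,0.1,0,-5,0],
    [0.9,0.1,0,-9,0],
    [0.9,0.1,0,-12,0],
    [0.9,0.1,0,-12,0],
    [0.9,0.1,0,-12,0],
  ],
  force=90,
)

```text
time: 20.1
tool_pos: [0.4119, -0.3865, 0.2191]
tcp_rot: [-0.388, -3.116, -0.001]
wrist_force: [-0.2, -0.1, -1.8]
width: 0.16
grip_force: 88.5
```

```bash
python3 -c "
from h import *
for i in range(3): n,c=pinpose(.015)
n[1]=0
goto(n,c,H15,.04)"
```

```text
axis [-0.551 -0.005  0.834] tilt 33.5 npts 1639 1857 len 14.6 topc [ 0.0038 -0.     -0.0337]
axis [-0.553 -0.015  0.833] tilt 33.6 npts 1633 1840 len 14.2 topc [ 0.004   0.0001 -0.0337]
axis [-0.55  -0.008  0.835] tilt 33.4 npts 1629 1851 len 14.2 topc [ 0.004   0.0001 -0.0337]
0.04 TCP [ 0.4948 -0.1532  0.1621] (array([-2.42, 24.56,  5.51]), np.float64(-20.7))
```

Request:
step_arm(
  motion=[
    [0.9,-0.5,4.8,0,-5],
    [0.9,-1,9.5,0,-10],
    [0.9,-1.5,14.3,0,-15],
    [0.9,-2,19,0,-20.7],
    [0.9,-2.4,23,0,-20.7],
    [0.9,-2.4,24.5,3,-20.7],
    [0.9,-2.4,24.5,5.5,-20.7],
    [0.9,-2.4,24.5,5.5,-20.7],
    [0.9,-2.4,24.5,5.5,-20.7],
    [0.9,-2.4,24.5,5.5,-20.7],
    [0.9,-2.4,24.5,5.5,-20.7],
  ],
)

```text
time: 21.35
tool_pos: [0.4971, -0.1563, 0.166]
tcp_rot: [-0.177, 3.134, -0.002]
wrist_force: [-0.0, 0.7, -2.4]
width: 0.161
grip_force: 88.6
```

```bash
python3 -c "
from h import *
N=[];C=[]
for i in range(3): n,c=pinpose(.015);N.append(n);C.append(c)
n=np.mean(N,0);c=np.mean(C,0);n[1]*=.5;np.save('a.npy',[n,c]);H=(.5623,-.1455,.0876)
for b in(.04,.006,-.006):goto(n,c,H,b)"
```

```text
axis [-0.57   0.003  0.822] tilt 34.7 npts 1616 1773 len 14.3 topc [ 0.0041 -0.0001 -0.0337]
axis [-0.545 -0.     0.838] tilt 33.0 npts 1624 1780 len 14.5 topc [ 0.004   0.     -0.0338]
axis [-0.556 -0.007  0.831] tilt 33.7 npts 1637 1776 len 14.2 topc [ 0.0041  0.     -0.0337]
0.04 TCP [ 0.4937 -0.1532  0.1614] (array([0.28, 0.31, 0.43]), np.float64(-0.0))
0.006 TCP [ 0.5131 -0.151   0.1335] (array([-1.67,  0.31,  3.22]), np.float64(-0.0))
-0.006 TCP [ 0.52   -0.1502  0.1237] (array([-2.36,  0.32,  4.2 ]), np.float64(-0.0))
```

Request:
step_arm(
  motion=[
    [0.9,-0.8,0.31,1.6,0],
    [0.9,-1.4,0.31,2.7,0],
    [0.9,-1.67,0.31,3.2,0],
    [0.9,-1.67,0.31,3.2,0],
    [0.9,-1.67,0.31,3.2,0],
    [0.9,-1.67,0.31,3.2,0],
  ],
)

```text
time: 22.1
tool_pos: [0.5127, -0.1506, 0.1331]
tcp_rot: [-0.178, 3.136, -0.0]
wrist_force: [-0.4, -0.2, -1.0]
width: 0.162
grip_force: 88.6
```

```bash
python3 -c "
from h import *
n,c=np.load('a.npy');H=(.5623,-.1455,.0876);rel(n,c,H)
for b in(.003,-.006):goto(n,c,H,b)"
```

```text
tip rel hole mm: upslope -0.5 y 0.5 above 5.8
0.003 TCP [ 0.5148 -0.1508  0.1311] (array([-0.21, -0.05,  0.2 ]), np.float64(0.0))
-0.006 TCP [ 0.52   -0.1502  0.1237] (array([-0.72, -0.05,  0.94]), np.float64(0.0))
```

Request:
step_arm(
  motion=[
    [0.9,-0.21,-0.04,0.2,0],
    [0.9,-0.38,-0.04,0.45,0],
    [0.9,-0.55,-0.04,0.7,0],
    [0.9,-0.72,-0.04,0.94,0],
    [0.9,-0.83,-0.04,1.1,0],
    [0.9,-0.83,-0.04,1.1,0],
  ],
)

```text
time: 22.7
tool_pos: [0.5207, -0.1498, 0.1212]
tcp_rot: [0.178, -3.136, -0.0]
wrist_force: [0.7, -0.2, -1.4]
width: 0.162
grip_force: 88.6
```

```bash
python3 -c "
from h import *
n,c=np.load('a.npy');H=(.5623,-.1455,.0876);rel(n,c,H);n,c=pinpose(.015);rel(n,c,H)"
```

```text
tip rel hole mm: upslope -0.8 y 0.4 above -8.6
axis [-0.555 -0.012  0.832] tilt 33.7 npts 1624 1778 len 14.2 topc [ 0.0041 -0.0001 -0.0337]
tip rel hole mm: upslope -1.0 y -0.6 above -8.4
```

Straight in, 8.5 mm deep with no force. Continue to the plate: 33.5 mm left plus about 3 mm of press.

Request:
step_arm(
  motion=[
    [0.9,-0.23,0,0.33,0],
    [0.9,-0.46,0,0.66,0],
    [0.9,-0.69,0,0.98,0],
    [0.9,-0.92,0,1.31,0],
    [0.9,-1.15,0,1.64,0],
    [0.9,-1.38,0,1.97,0],
    [0.9,-1.55,0,2.21,0],
    [0.9,-1.72,0,2.46,0],
    [0.9,-1.72,0,2.46,0],
  ],
)

```text
time: 23.65
tool_pos: [0.5377, -0.1477, 0.0961]
tcp_rot: [0.178, -3.136, -0.001]
wrist_force: [-0.5, -2.3, -5.1]
width: 0.156
grip_force: 88.4
```

Request:
step_arm(
  motion=[
    [0.9,-0.11,0,0.16,0],
    [0.9,-0.23,0,0.33,0],
    [0.9,-0.38,0,0.54,0],
    [0.9,-0.38,0,0.54,0],
    [0.9,-0.38,0,0.54,0],
  ],
)

```text
time: 24.15
tool_pos: [0.5394, -0.1476, 0.0936]
tcp_rot: [0.179, -3.132, -0.0]
wrist_force: [-17.4, -2.0, 14.9]
width: 0.16
grip_force: 91.3
```

```bash
python3 -c "
from h import *
H=(.5623,-.1455,.0876);n,c=pinpose(.015);rel(n,c,H)"
```

```text
axis [-0.557 -0.     0.83 ] tilt 33.9 npts 1625 1814 len 14.3 topc [ 0.0042 -0.     -0.0337]
tip rel hole mm: upslope -1.6 y 0.5 above -42.0
```

Home against the plate. Release, retreat and check both pins.

Request:
step_arm(
  motion=[
    [4.5,0.1,0,-0.1,0],
    [4.5,0.1,0,-0.1,0],
    [4.5,0.1,0,-0.1,0],
    [4.5,0.1,0,-0.1,0],
    [4.5,1.5,0,-2.1,0],
    [4.5,3,0,-4.3,0],
    [4.5,4.5,0,-7,0],
    [4.5,5.5,0,-11,0],
    [4.5,6,3,-15,0],
    [4.5,6,5,-18,0],
    [4.5,6,5,-18,0],
    [4.5,6,5,-18,0],
    [4.5,6,5,-18,0],
  ],
  force=25,
)

```text
time: 25.5
tool_pos: [0.4758, -0.1046, 0.2701]
tcp_rot: [0.178, -3.134, -0.001]
wrist_force: [-0.0, 0.5, -0.8]
width: 0.526
grip_force: 0.0
```

```bash
python3 - <<'E'
from h import *
T=tool(bot.read_state());im,d=bot.read_camera('wrist');c=bot.calibration('wrist');P=cloud(d,c,T@c['T_tool_cam']);save('end.png',im)
a,b=np.radians(35),np.radians(6.5);u=np.array([-np.sin(a)*np.cos(b),-np.sin(a)*np.sin(b),np.cos(a)])
for H in(H15,H21):
    D=P-np.array(H);h=D@u;r=np.linalg.norm(D-h[...,None]*u,axis=-1)
    x=h[(r<.006)&(h>.02)&(h<.08)];q=(r>.018)&(r<.022)&(abs(h)<.01)&(D[...,0]<0);print(np.median(x),len(x),'face',np.median(h[q]))
E
```

```text
0.04815052104999619 14 face -1.0137973415933172e-05
0.048405551208899444 140 face 0.00015909550391951765
```

View pics/end.png

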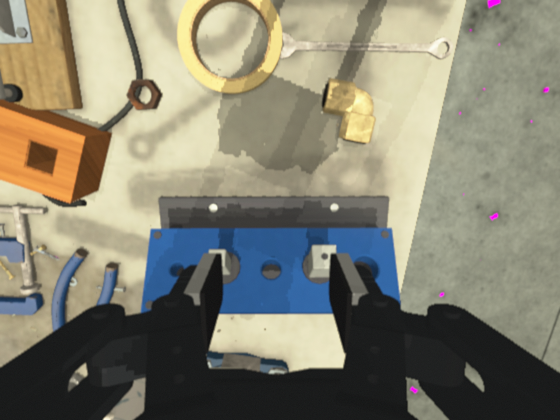

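The picture shows both pins seated: pin_a at (222,262) in the second hole (15 mm) and pin_b at (322,260) in the fourth (21 mm). Both collars are flat, with head tops at 48 mm. The 12, 18 and 24 mm holes are empty, and the nut at (145,95) hasn't moved.

```bash
python3 -c "
from workcell import bot
print(bot.finish_job())"
```

```text
the job is handed in; nothing more can be done
None
```

Both pins are fully home in their own holes (pin_a in the 15 mm, pin_b in the 21 mm) with collars flat on the plate, and I handed the job in at about 25.5 s of the 72 s limit.

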